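# Hang the ball-handled socket driver in its fork

## Robot

A 7-joint arm with a two-finger parallel gripper is mounted at the origin on the work surface. World frame = base frame: x ahead of the robot, y to its left, z up, the work surface at z = 0. Lengths are in m, angles in rad, forces in N, time in s.
With the tool pointing down it reaches from about 0.425 to 1.025 m from the base axis. Payload 9.4 kg.
Tool frame: the origin (TCP) lies midway between the tips of the shut fingers; the grasp point (between the pads) lies behind it (robot.grasp_offset is the z of the grasp point in the tool frame, in m); z points along the fingers, y is the direction in which the jaws open and shut (so a half turn about z gives the same grasp; the last joint's range is limited). The gripper opens to 85 mm and grips with 20 to 120 N. Pads are 22 mm wide; open, the fingers measure 114 mm over their backs; the gripper's body (76 mm by 85 mm) begins 54 mm behind the grasp point. The pads swing forward as they close: fully open they stand 13 mm farther back than shut.
Start: joints at [-1.247, 0.599, -0.003, 1.599, 0.002, 0.943, -0.08], TCP at [0.283, 0.668, 0.231] pointing down, gripper open.
Joint ranges: [-2.57, 2.57], [-0.35, 1.97], [-1.29, 1.29], [0.11, 2.56], [-1.05, 4.19], [0.11, 1.86], [-2.63, 2.63]. Speed limits (rad/s): [2.22, 2.22, 3.01, 3.01, 3.14, 3.14, 3.14].

## Interface

Orientations are given as a unit quaternion [w, x, y, z].
In Python, from plant import robot gives the robot as it stands.
- The arm moves only by the tool jog_arm, never from a script. Its arguments are lists of equal length, an entry for each row: "delta_pos": the shift along the tool's x, y, z in mm, a list of three; "twist": the turn, a rotation vector about the tool's x, y, z in rad, a list of three. In form: {"delta_pos": [[tx, ty, tz], ...], "twist": [[ax, ay, az], ...]}. A call has exactly 8 rows; each row shifts and turns the commanded pose from where the row before left it, along the tool's axes as they then stand; what a row does not reach is not made up. A row lasts 1/8 s, in which the tool goes at most 62.5 mm and 10.7 degrees, less where a joint would pass 70% of its speed; a pose out of reach is approached as far as the arm can. A call is refused whole if a number of a shift passes 62.5 or a number of a turn 0.188, either way. A call with a gripper value outside its range is refused whole. "gripper" is the opening, from 0 (shut) to 1 (fully open), set as the call begins (left out, the last holds). The fingers move at their own pace and stop on an object; "force" is the grip in N (left out, the last holds). Time passes only in rows, so rows that do not move let the fingers close, or fill a call up. It gives the time, the measured TCP pose, the force and the opening at its end, in the units of the state.
- robot.read_state(): the state, without advancing time (a new reading comes with each control period).
- robot.camera(name): name is "scene" or "top" or "wrist"; returns the picture (400x640x3 uint8, red, green, blue); there is no depth.
- robot.calibration(name): a dict with "intrinsics" (3x3 intrinsics, pixels), "dist" ([k1, k2, p1, p2, k3] as OpenCV has them; the pictures are not rectified), "extrinsics" (4x4, takes a point from camera to world coordinates); the wrist camera has in their place "mount" (4x4, takes a point from camera to tool coordinates, whose origin is the TCP and whose axes are the flange's). Camera axes: x right, y up, looking along -z (the intrinsics and any distortion apply to the point x, -y, -z); pixel columns grow to the right and rows downward; lengths in m; the calibration is good to about 2 mm. A picture is of the moment at which its call begins: read the wrist's pose just before it. calibration takes no time and is no camera call.
- robot.sign_off(): hands the job in, once; it reports no verdict.
The state is a dict: "clock": time; "qpos": joint angles; "qvel": joint speeds; "joint_torque": joint torques, N m; "position": TCP position; "orientation": TCP orientation; "wrist_force": force on the tool from outside, world axes, zero at the start; "moment": the same for the moment, N m; "width": finger opening in m.
Only numpy, scipy, OpenCV 4.12 (cv2) and the standard library are available. Lean on these libraries where they do the work, as an engineer would, in place of code of your own. Each camera call takes 0.05 s, during which the arm holds its last target.

## Task

Pick the socket driver up from its rest by the ball knob, loosen your grip just enough for it to swing down and hang straight between the fingers, and clamp it firmly again. Then slide its shank into the open mouth of the fork stand, set the collar down on the prongs between the small ridges while still holding it, and let go, so that the driver hangs there straight and at rest. Do not drop the driver, and leave the bin, the bush and the module where they are.

Things in the scene. Friction and masses are not known exactly. Their poses are not given: they have to be found in the camera images.
- driver: socket driver, 184 mm long, 0.21 to 0.32 kg, at first lying level on the rest, axis 60 mm above the bench, ball end overhanging. Origin: centre of the smooth black ball knob (32 mm diameter) to grip. Shank (10 mm diameter, steel) runs along its own -x; dark socket, 22 mm diameter, is 138 to 168 mm from the ball centre; centre of mass 88 mm from it. Hanging straight, its x points up
- collar (a point): centre of the far face (underside when hanging) of the driver's round collar (36 mm diameter, 5 mm thick), on the axis, 50 mm from the ball centre; its x is the driver's x. Pinched across the ball, the driver turns about the line between the pads: held level by 60 N and up on each pad, it begins to swing at 35 to 45 N and hangs straight below about 8 N; it slips out only near 2 N
- rest: grey plastic rest, fixed, 78 x 56 mm, two uprights 28 mm either side of its origin with 14 mm wide open-topped notches in which the shank lies along the rest's x; cheeks' tops 65 mm above the bench. Origin: centre of the underside. The ball overhangs in the rest's own +x, about 90 mm from its origin
- fork: fixed fork stand, origin on the bench below the seat. Base plate 10 mm thick, from 40 mm before (-x) to 110 mm behind the seat, 110 mm wide; 30 mm square post 75 mm behind the seat. Two level prongs along its x, 17 mm wide, 8 mm thick, 18 mm gap; mouth open towards its -x, prong tips 40 mm before the seat, gap ends 50 mm behind it
- seat (a point): centre of the fork's seat, at the height of the prongs' flat tops, 170 mm above the bench; x points from the mouth into the fork (entry direction), z up. The collar sits between ridges 5 mm high, 27 to 32 mm before and behind this point; nothing else stands above the prongs. The shank passes the gap, collar and socket do not
- bin: bystander: open blue parts bin 100 x 80 x 45 mm, loose; origin at the centre of its underside
- bush: bystander: small stepped steel bush, 28 mm diameter, 36 mm high, loose; origin at the centre of its underside
- module: bystander: black electronics module 75 x 55 x 40 mm with two brass terminals, loose; origin at the centre of its underside
Not all that is in view belongs to the job. There is more than one size of the fork; the one meant has the size given above.

How it is judged:
By the outcome, as a careful person would: the job done as asked, in the order asked, and still so for the second after the job is handed in, with the robot touching nothing.
It also fails if it takes over 54 s, if anything falls off the work surface, if the arm or the gripper's body presses on something with over 40 N, if the wrist force passes 120 N, or if a joint passes its speed limit or range.

## Working session

There is one attempt and no reset: what is moved stays moved. The work goes in short steps, Python scripts to look and compute and a tool call to move; the robot and the scene stay as the last step left them, time stands still between calls to the robot, and variables do not carry over. Pictures are saved under pics/ and viewed, and the job is handed in when it is done.

Besides the shell and the picture viewer there is one more tool, called after ">>>" as name(argument=value, ...), one argument or row to a line, values as JSON. jog_arm: Moves the arm, as the interface text tells. Its arguments: {"type":"object","properties":{"delta_pos":{"type":"array"},"twist":{"type":"array"},"gripper":{"type":"number"},"force":{"type":"number"}},"required":["delta_pos","twist"]}

```bash
mkdir -p pics; ls
python3 - <<'E'
from plant import robot
import cv2,numpy as np
s=robot.read_state();print(s); print(robot.grasp_offset)
for n in ("scene","top","wrist"):
    im=robot.camera(n);cv2.imwrite(f"pics/{n}0.png",im[:,:,::-1]);print(n,robot.calibration(n))
E
```

```text
pics
{'clock': 0.0, 'qpos': array([-1.2466785 ,  0.60012071, -0.00256315,  1.60012567,  0.00178469,
        0.94287085, -0.0798199 ]), 'qvel': array([ 0.0002702 ,  0.00050803,  0.00138601, -0.00151047, -0.00068357,
        0.00068349, -0.00034433]), 'joint_torque': array([ 1.16845054e-04, -7.76447010e+01,  1.56469222e+00, -2.57993138e+01,
        1.23495678e-02,  9.25592176e-03, -4.30459909e-05]), 'position': array([0.28269384, 0.66711413, 0.23042134]), 'orientation': array([-9.39551211e-05,  1.99047463e-01,  9.79989555e-01, -7.55321494e-04]), 'wrist_force': array([-0.63159335,  0.25821123,  0.39969419]), 'moment': array([ 0.04485359,  0.04756109, -0.04736674]), 'width': 0.08526522228796327}
-0.0187
scene {'intrinsics': array([[423.80769033,   0.        , 322.55556588],
       [  0.        , 423.80769033, 193.62060821],
       [  0.        ,   0.        ,   1.        ]]), 'dist': array([-0.0113698,  0.       ,  0.       ,  0.       ,  0.       ]), 'extrinsics': array([[-7.64673518e-01, -5.23488709e-01,  3.75811099e-01,
         9.04909671e-01],
       [ 6.44417739e-01, -6.21569747e-0
[... 637 characters left out ...]
,  0.99007657,  1.10856667],
       [ 0.        ,  0.        ,  0.        ,  1.        ]])}
wrist {'intrinsics': array([[294.30440017,   0.        , 317.65636949],
       [  0.        , 294.30440017, 194.21650265],
       [  0.        ,   0.        ,   1.        ]]), 'dist': array([-0.05089693,  0.        ,  0.        ,  0.        ,  0.        ]), 'mount': array([[ 7.18021449e-04,  9.64309729e-01,  2.64775811e-01,
         6.59597488e-02],
       [ 9.99999708e-01, -7.61278449e-04,  6.07569675e-05,
         2.65379475e-04],
       [ 2.60156654e-04,  2.64775690e-01, -9.64309995e-01,
        -1.42232464e-01],
       [ 0.00000000e+00,  0.00000000e+00,  0.00000000e+00,
         1.00000000e+00]])}
```

View pics/scene0.png

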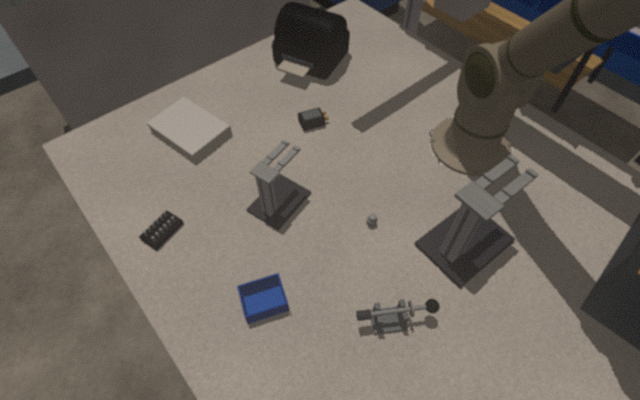

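View pics/top0.png

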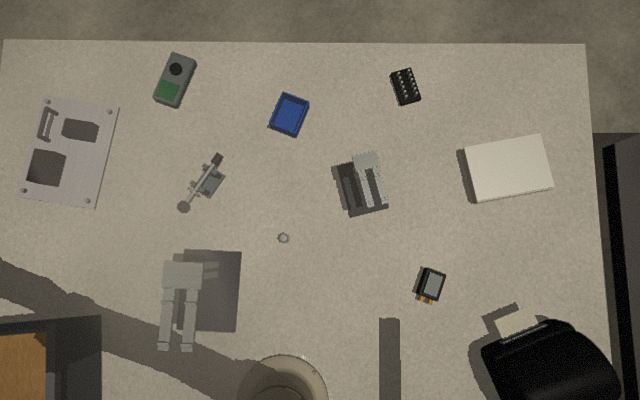

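View pics/wrist0.png

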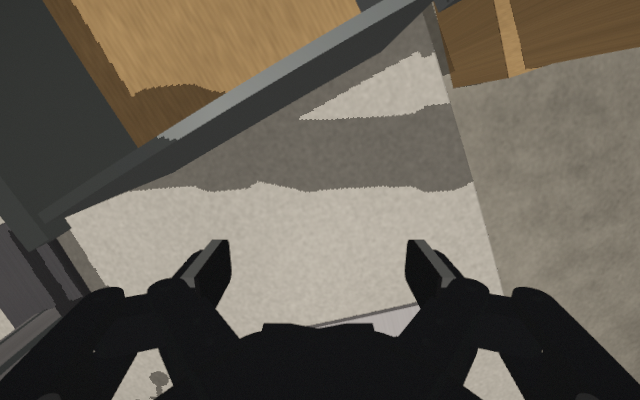

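The scene shows two fork stands, a small one at scene (280,180) / top (365,180) and a large one at scene (480,220) / top (185,300). The driver's ball is at scene (432,306) / top (184,207). I'll measure both forks and the ball by casting rays.

```bash
cat > h.py <<'E'
import numpy as np,cv2
from plant import robot
from scipy.spatial.transform import Rotation as R
def ray(name,px,state=None):
    c=robot.calibration(name)
    p=cv2.undistortPoints(np.array([[px]],float),c["intrinsics"],c["dist"])[0,0]
    d=np.array([p[0],-p[1],-1.])
    if name=="wrist":
        q=state["orientation"];T=np.eye(4);T[:3,:3]=R.from_quat([q[1],q[2],q[3],q[0]]).as_matrix();T[:3,3]=state["position"];E=T@c["mount"]
    else:E=c["extrinsics"]
    d=E[:3,:3]@d
    return E[:3,3],d/np.linalg.norm(d)
def onz(name,px,z,state=None):
    o,d=ray(name,px,state);return o+d*(z-o[2])/d[2]
def tri(r1,r2):
    (o1,d1),(o2,d2)=r1,r2
    A=np.stack([d1,-d2],1);t=np.linalg.lstsq(A,o2-o1,rcond=None)[0]
    a=o1+d1*t[0];b=o2+d2*t[1];return (a+b)/2,np.linalg.norm(a-b)
E
python3 - <<'E'
import cv2
t=cv2.imread('pics/top0.png');s=cv2.imread('pics/scene0.png')
a=cv2.resize(t[140:225,320:400],(400,425),interpolation=2)
b=cv2.resize(t[145:220,165:240],(375,375),interpolation=2)
import numpy as np
def put(ims):
    H=max(i.shape[0] for i in ims);return np.hstack([cv2.copyMakeBorder(i,0,H-i.shape[0],0,5,0) for i in ims])
cv2.imwrite('pics/c1.png',put([a,b]))
a=cv2.resize(s[135:230,240:320],(400,475),interpolation=2)
b=cv2.resize(s[285:345,350:445],(380,240),interpolation=2)
cv2.imwrite('pics/c2.png',put([a,b]))
E
```

```text
(no output)
```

View pics/c1.png

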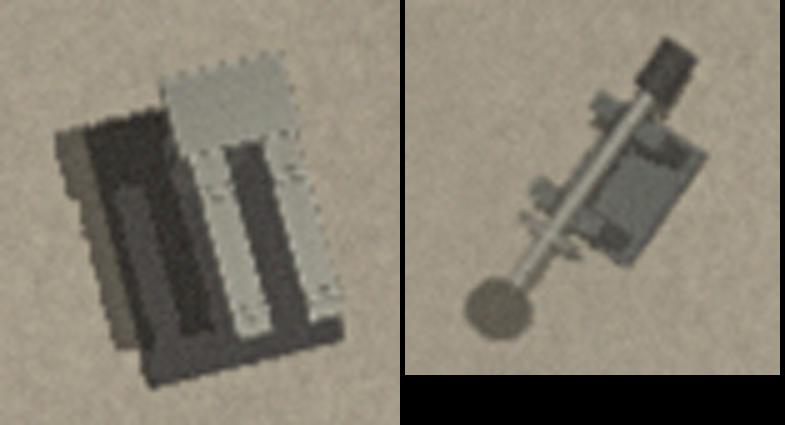

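View pics/c2.png

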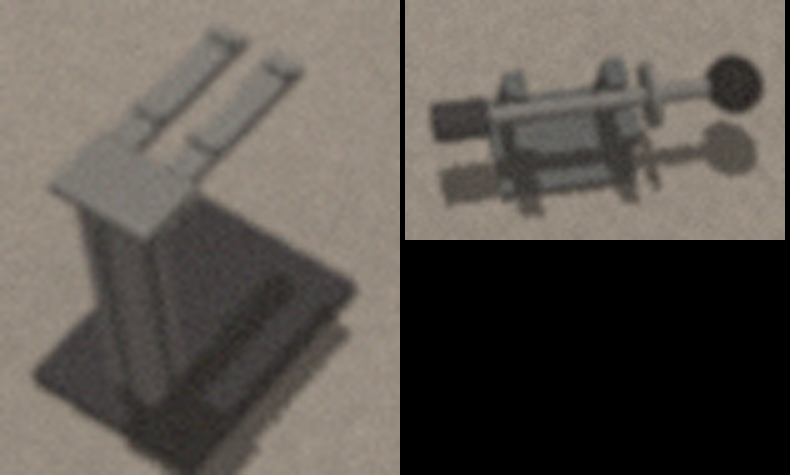

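Run:
```python
from h import *
F=lambda x,y:(320+x/5-.4,140+y/5-.4); D=lambda x,y:(165+(x-405)/5-.4,145+y/5-.4)
S=lambda x,y:(240+x/5-.4,135+y/5-.4); SD=lambda x,y:(350+(x-405)/4-.4,285+y/4-.4)
tip=onz('top',F(291,322),.17);end=onz('top',F(244,143),.17)
print('A top tip,end',tip,end,np.linalg.norm(tip-end))
# base corners
c=[onz('top',F(*p),.01) for p in [(150,388),(345,338)]];print('A base front w',np.linalg.norm(c[0]-c[1]))
b=[onz('scene',S(*p),.01) for p in [(355,290),(38,378)]];print('base diag scene corners',b)
# scene tip : inner corners of prongs at tip, gap end
ti=onz('scene',S(248,62-5),.17);print('scene tip mid',ti)
print('tri ball',tri(ray('top',D(498,309)),ray('scene',SD(734,84))))
print('ball top@.06',onz('top',D(498,309),.06),'scene',onz('scene',SD(734,84),.06))
so=onz('top',D(666,73),.06);print('socket',so,onz('scene',SD(460,118),.06))
# big fork prong length
print('B gap', onz('top',(176,345),.25)-onz('top',(180,292),.25))
wide=[onz('top',p,0.01) for p in [(186,250),(241,252),(236,331)]];print('B base',[np.linalg.norm(wide[i]-wide[i+1]) for i in (0,1)])
```

```text
A top tip,end [ 0.50010825 -0.22574144  0.17      ] [ 0.58546611 -0.20406451  0.17      ] 0.08806732406164892
A base front w 0.11033919009557872
base diag scene corners [array([ 0.48898062, -0.16758012,  0.01      ]), array([ 0.65577595, -0.2319994 ,  0.01      ])]
scene tip mid [ 0.50942848 -0.22122715  0.17      ]
tri ball (array([0.5009864 , 0.26970153, 0.06016608]), np.float64(0.0010949077211514842))
ball top@.06 [0.50133267 0.26930562 0.06      ] scene [0.50052673 0.27008729 0.06      ]
socket [0.62956829 0.18700734 0.06      ] [0.62873998 0.18685093 0.06      ]
B gap [-0.1061099   0.00131257  0.        ]
B base [np.float64(0.14969545766042333), np.float64(0.2063099802661498)]
```

The triangulated ball is at (0.501, 0.270, 0.060), and its height matches the given 60 mm. 
- **Driver candidates:** there is only one driver. Its ball is at top (184,207), and the round blob at scene (427,322) is only its shadow. 
- **Fork candidates:** the small fork at top (365,180) has a base 110 mm wide and a gap about 88 mm long, so it matches the description. The large fork at top (185,300) has a base of about 150 x 206 mm, so I reject it. 

The crops confirm both choices.

```bash
cat >> h.py <<'E'
def go(target,yawx=None,s=None):
    s=s or robot.read_state();q=s["orientation"];Rm=R.from_quat([q[1],q[2],q[3],q[0]]).as_matrix()
    print('t',round(float(s["clock"]),2),'pos',np.round(s["position"],4),'w',round(float(s["width"]),4),'tilt',np.round(Rm[:2,2],4))
    a=np.degrees(np.arctan2(Rm[1,0],Rm[0,0]));print('tool x yaw deg',a)
    print('delta tool mm',np.round(Rm.T@(np.array(target)-s["position"])*1e3,1))
    if yawx is not None:
        d=(yawx-a+180)%360-180;print('twist z',-np.radians(d))
        Rt=np.array([[np.cos(np.radians(yawx)),np.sin(np.radians(yawx)),0],[np.sin(np.radians(yawx)),-np.cos(np.radians(yawx)),0],[0,0,-1]]).T
        print('full rotvec tool',np.round(R.from_matrix(Rm.T@Rt).as_rotvec(),4))
E
python3 -c "
from h import *
go([.501,.2697,.14],147.2)"
```

```text
t 0.15 pos [0.2827 0.6672 0.2306] w 0.0854 tilt [-0.0003 -0.0011]
tool x yaw deg 157.04118741571997
delta tool mm [-356.  -280.8   91. ]
twist z 0.17176112271014574
full rotvec tool [-0.0012  0.0002  0.1718]
```

>>> jog_arm(
  delta_pos=[
    [-44.5,-35,10],
    [-44.5,-35,10],
    [-44.5,-35,11],
    [-44.5,-35,12],
    [-44.5,-35,12],
    [-44.5,-35,12],
    [-44.5,-35,12],
    [-44.5,-35,12],
  ],
  twist=[
    [0,0,0],
    [0,0,0],
    [0,0,0],
    [0,0,0],
    [0,0,0],
    [0,0,0],
    [0,0,0],
    [0,0,0.172],
  ],
  gripper=1,
  force=80,
)

```text
clock: 1.15
position: [0.5022, 0.2691, 0.1399]
orientation: [-0.0, 0.284, 0.959, 0.0]
wrist_force: [1.4, 1.1, 0.6]
width: 0.0851
```

Run:
```python
from h import *
s=robot.read_state();im=robot.camera('wrist');cv2.imwrite('pics/w1.png',im[:,:,::-1])
go([.501,.2697,.14],147.2,s)
import pickle;pickle.dump(s,open('s1.pkl','wb'))
```

```text
t 1.15 pos [0.5022 0.2691 0.1399] w 0.0851 tilt [0.0001 0.0003]
tool x yaw deg 146.98936180905298
delta tool mm [ 1.4 -0.2 -0.1]
twist z -0.0036763299624698155
full rotvec tool [ 0.0003 -0.0001 -0.0037]
```

View pics/w1.png

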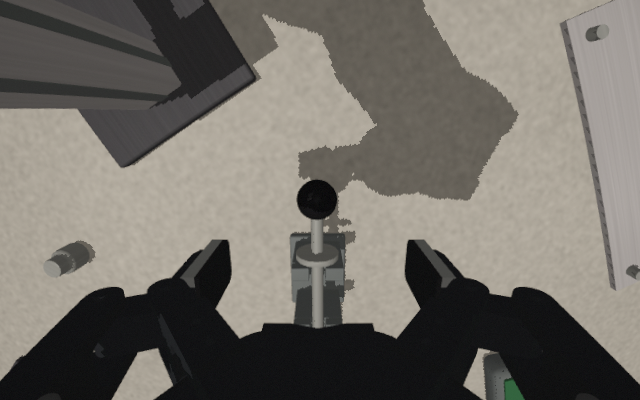

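The wrist picture shows the ball centred at about (317,200), with the shank running straight down the picture between the pads.

Run:
```python
from h import *
import pickle;s=pickle.load(open('s1.pkl','rb'))
im=cv2.imread('pics/w1.png');m=(im.max(2)<45).astype(np.uint8);m[:150]=0;m[225:]=0;m[:,:250]=0;m[:,380:]=0
n,l,st,c=cv2.connectedComponentsWithStats(m);i=1+st[1:,4].argmax();print(st[i],c[i])
p=onz('wrist',c[i],.06,s);print(p)
a=onz('wrist',(317,225),.06,s);b=onz('wrist',(318.5,318),.06,s);print(np.degrees(np.arctan2(*(b-a)[1::-1])))
go([p[0],p[1],.039],147.2,s)
```

```text
[ 298  180   39   39 1208] [316.68625828 199.12665563]
[0.5012175  0.26940213 0.06      ]
-32.143521257200184
t 1.15 pos [0.5022 0.2691 0.1399] w 0.0851 tilt [0.0001 0.0003]
tool x yaw deg 146.98936180905298
delta tool mm [  1.   -0.3 100.9]
twist z -0.0036763299624698155
full rotvec tool [ 0.0003 -0.0001 -0.0037]
```

Both views agree on the ball to within 1 mm. I'll descend and grip.

>>> jog_arm(
  delta_pos=[
    [0.5,0,20],
    [0.5,0,25],
    [0,0,25],
    [0,0,20],
    [0,0,11],
    [0,0,0],
    [0,0,0],
    [0,0,0],
  ],
  twist=[
    [0,0,0],
    [0,0,0],
    [0,0,0],
    [0,0,0],
    [0,0,0],
    [0,0,0],
    [0,0,0],
    [0,0,0],
  ],
)

```text
clock: 2.2
position: [0.5009, 0.2716, 0.04]
orientation: [0.0, 0.282, 0.959, 0.0]
wrist_force: [-0.3, -0.3, -0.3]
width: 0.0852
```

>>> jog_arm(
  delta_pos=[
    [0,0,0],
    [0,0,0],
    [0,0,0],
    [0,0,0],
    [0,0,0],
    [0,0,0],
    [0,0,0],
    [0,0,0],
  ],
  twist=[
    [0,0,0],
    [0,0,0],
    [0,0,0],
    [0,0,0],
    [0,0,0],
    [0,0,0],
    [0,0,0],
    [0,0,0],
  ],
  gripper=0,
  force=80,
)

```text
clock: 3.2
position: [0.5005, 0.2713, 0.0393]
orientation: [-0.0, 0.283, 0.959, -0.0]
wrist_force: [-1.0, 0.2, 1.9]
width: 0.0288
```

Run:
```python
from h import *
s=robot.read_state();im=robot.camera('wrist');cv2.imwrite('pics/w2.png',im[:,:,::-1])
go([.501,.2697,.3],147.2,s);print(s['wrist_force'],s['moment'])
```

```text
t 3.2 pos [0.5005 0.2713 0.0393] w 0.0288 tilt [-0.0001 -0.0001]
tool x yaw deg 147.17513499681758
delta tool mm [  -1.3   -1.1 -260.7]
twist z -0.0004339761740519697
full rotvec tool [-0.0002 -0.     -0.0004]
[-0.95114519  0.20524445  1.89546009] [-0.09286829  0.14240699 -0.01373624]
```

View pics/w2.png

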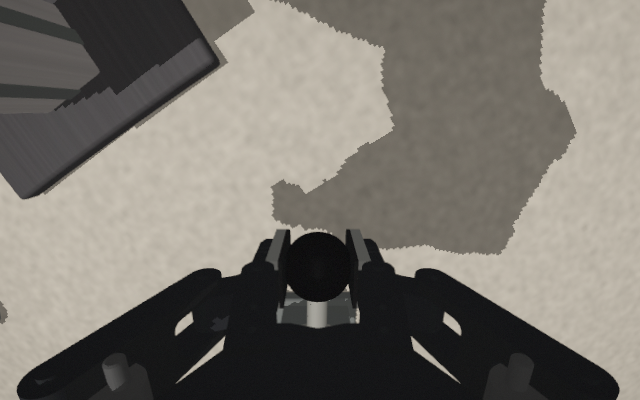

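The ball is seated between the pads at (318,266), gripped at a width of 28.8 mm. I'll lift straight up.

>>> jog_arm(
  delta_pos=[
    [0,0,-10],
    [0,0,-25],
    [0,0,-40],
    [0,0,-45],
    [0,0,-45],
    [0,0,-40],
    [0,0,-25],
    [0,0,0],
  ],
  twist=[
    [0,0,0],
    [0,0,0],
    [0,0,0],
    [0,0,0],
    [0,0,0],
    [0,0,0],
    [0,0,0],
    [0,0,0],
  ],
)

```text
clock: 4.25
position: [0.501, 0.2717, 0.2712]
orientation: [0.001, 0.282, 0.959, 0.001]
wrist_force: [-0.4, -0.4, -2.9]
width: 0.0286
```

Run:
```python
from h import *
s=robot.read_state();im=robot.camera('scene');cv2.imwrite('pics/s2.png',im[:,:,::-1])
go([.501,.2697,.3],147.2,s);print(s['wrist_force'],s['moment'])
```

```text
t 4.25 pos [0.501  0.2717 0.2712] w 0.0286 tilt [0.003  0.0021]
tool x yaw deg 147.18298838604693
delta tool mm [ -1.1  -1.6 -28.8]
twist z -0.0002969086745590906
full rotvec tool [ 0.0033  0.0014 -0.0003]
[-0.37699922 -0.44915745 -2.87007865] [ 0.11807055  0.16757468 -0.02546074]
```

View pics/s2.png

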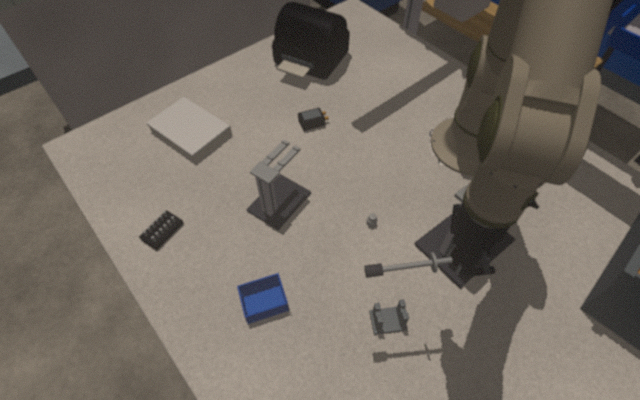

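The driver is level and clear of everything, with its socket at (374,270). Loosening in steps, starting at 20 N.

>>> jog_arm(
  delta_pos=[
    [0,0,-20],
    [0,0,0],
    [0,0,0],
    [0,0,0],
    [0,0,0],
    [0,0,0],
    [0,0,0],
    [0,0,0],
  ],
  twist=[
    [0,0,0],
    [0,0,0],
    [0,0,0],
    [0,0,0],
    [0,0,0],
    [0,0,0],
    [0,0,0],
    [0,0,0],
  ],
  force=20,
)

```text
clock: 5.3
position: [0.5006, 0.2714, 0.2893]
orientation: [0.0, 0.282, 0.959, 0.0]
wrist_force: [0.1, 0.0, -3.7]
width: 0.0287
```

Run:
```python
from h import *
s=robot.read_state();im=robot.camera('scene');cv2.imwrite('pics/s3.png',cv2.resize(im[180:400,300:600,::-1],None,fx=2.5,fy=2.5))
go([.501,.2697,.3],147.2,s);print(s['wrist_force'],s['moment'])
```

```text
t 5.3 pos [0.5006 0.2714 0.2893] w 0.0287 tilt [ 0.0001 -0.    ]
tool x yaw deg 147.18135868037083
delta tool mm [ -1.2  -1.2 -10.7]
twist z -0.0003253524044453846
full rotvec tool [ 0.      0.0001 -0.0003]
[ 0.07232519  0.04694775 -3.66726793] [0.12632858 0.18028778 0.03620731]
```

View pics/s3.png

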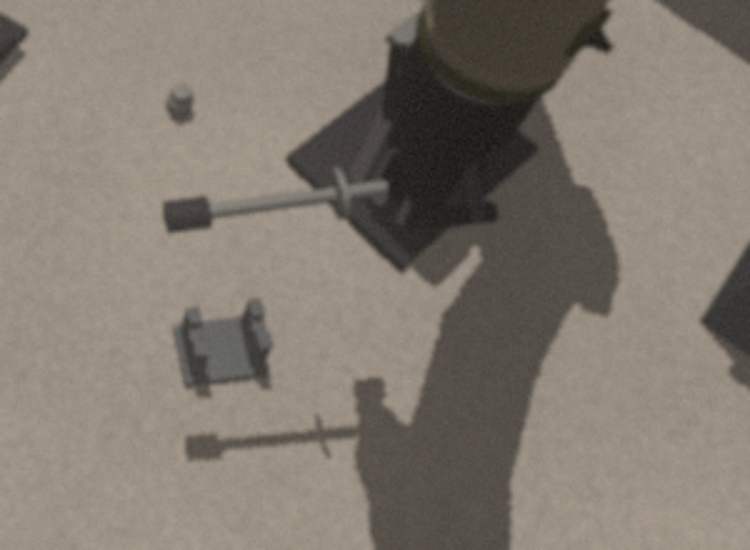

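The driver is still level at 20 N commanded; its socket is at crop (187,214). I'll try setting the opening explicitly, just inside the held width.

>>> jog_arm(
  delta_pos=[
    [0,0,0],
    [0,0,0],
    [0,0,0],
    [0,0,0],
    [0,0,0],
    [0,0,0],
    [0,0,0],
    [0,0,0],
  ],
  twist=[
    [0,0,0],
    [0,0,0],
    [0,0,0],
    [0,0,0],
    [0,0,0],
    [0,0,0],
    [0,0,0],
    [0,0,0],
  ],
  force=20,
  gripper=0.3,
)

```text
clock: 6.35
position: [0.5006, 0.2714, 0.2893]
orientation: [0.0, 0.282, 0.959, -0.0]
wrist_force: [0.1, 0.8, -2.7]
width: 0.0285
```

```bash
cat > look.py <<'E'
from h import *
import sys
s=robot.read_state();im=robot.camera('scene');cv2.imwrite(f'pics/{sys.argv[1]}.png',cv2.resize(im[180:400,300:600,::-1],None,fx=2.5,fy=2.5))
print(s['width'],s['wrist_force'],s['moment'],s['clock'])
E
python3 look.py s4
```

```text
0.02850211603409292 [ 0.10239811  0.84053173 -2.74249134] [0.14638218 0.281173   0.00824312] 6.35
```

View pics/s4.png

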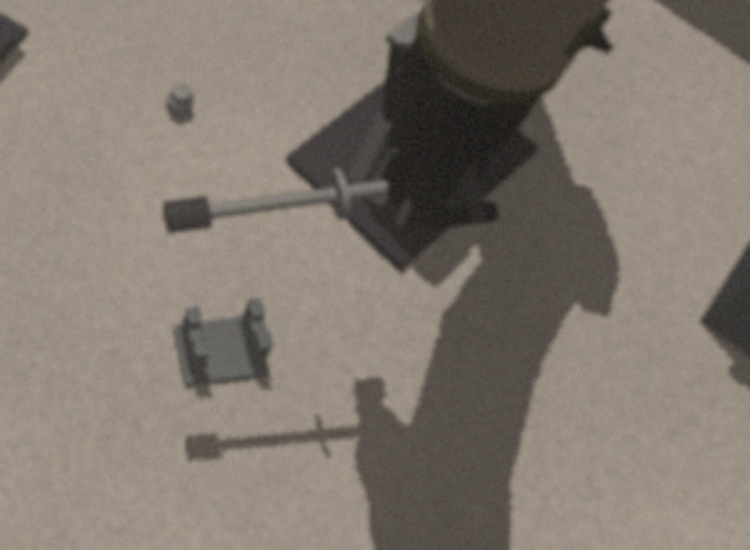

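>>> jog_arm(
  delta_pos=[
    [0,0,0],
    [0,0,0],
    [0,0,0],
    [0,0,0],
    [0,0,0],
    [0,0,0],
    [0,0,0],
    [0,0,0],
  ],
  twist=[
    [0,0,0],
    [0,0,0],
    [0,0,0],
    [0,0,0],
    [0,0,0],
    [0,0,0],
    [0,0,0],
    [0,0,0],
  ],
  force=20,
  gripper=0.345,
)

```text
clock: 7.4
position: [0.5006, 0.2714, 0.2893]
orientation: [0.0, 0.282, 0.959, 0.0]
wrist_force: [-0.2, 0.6, -2.9]
width: 0.0295
```

```bash
python3 look.py s5
```

```text
0.029515245043149077 [-0.22182118  0.59745724 -2.87425806] [ 0.04701164  0.09126272 -0.00120166] 7.4
```

View pics/s5.png

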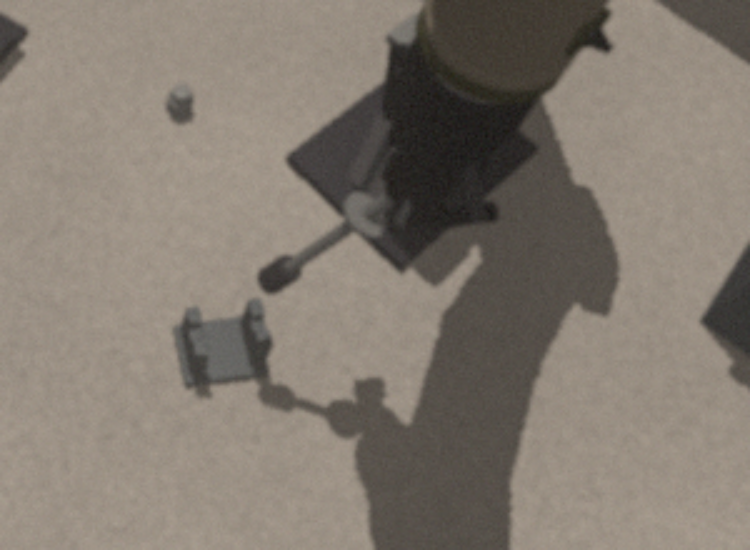

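It swung down to about 25–30° from vertical, with the moment down from 0.24 to 0.10. I'll open a little more.

>>> jog_arm(
  delta_pos=[
    [0,0,0],
    [0,0,0],
    [0,0,0],
    [0,0,0],
    [0,0,0],
    [0,0,0],
    [0,0,0],
    [0,0,0],
  ],
  twist=[
    [0,0,0],
    [0,0,0],
    [0,0,0],
    [0,0,0],
    [0,0,0],
    [0,0,0],
    [0,0,0],
    [0,0,0],
  ],
  gripper=0.348,
)

```text
clock: 8.45
position: [0.5006, 0.2714, 0.2893]
orientation: [0.0, 0.282, 0.959, 0.0]
wrist_force: [-0.2, 0.8, -3.9]
width: 0.0301
```

```bash
python3 look.py s6
```

```text
0.03008858339612319 [-0.24014273  0.80378697 -3.87100919] [ 0.06658024  0.11749128 -0.00910799] 8.45
```

View pics/s6.png

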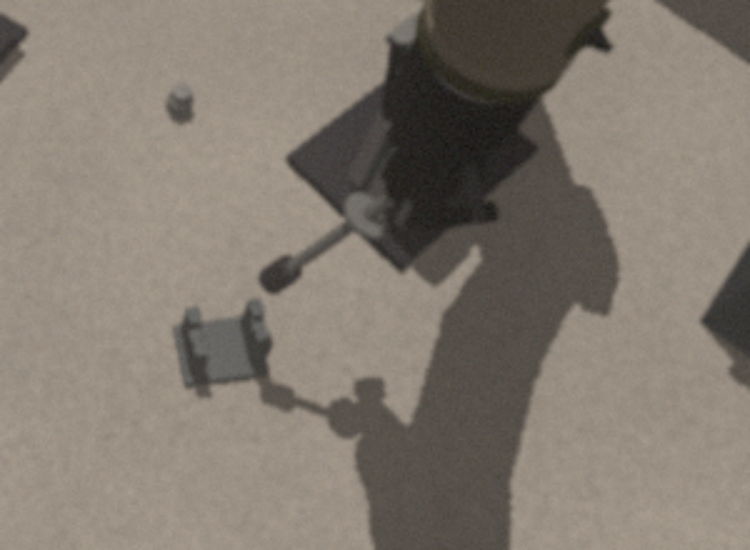

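>>> jog_arm(
  delta_pos=[
    [0,0,0],
    [0,0,0],
    [0,0,0],
    [0,0,0],
    [0,0,0],
    [0,0,0],
    [0,0,0],
    [0,0,0],
  ],
  twist=[
    [0,0,0],
    [0,0,0],
    [0,0,0],
    [0,0,0],
    [0,0,0],
    [0,0,0],
    [0,0,0],
    [0,0,0],
  ],
  gripper=0.353,
)

```text
clock: 9.5
position: [0.5006, 0.2714, 0.2893]
orientation: [0.0, 0.282, 0.959, 0.0]
wrist_force: [-0.6, 0.0, -3.2]
width: 0.03
```

```bash
python3 look.py s7
```

```text
0.029965529003935572 [-0.59948977  0.03355885 -3.18397   ] [0.07534843 0.09177804 0.00124235] 9.5
```

View pics/s7.png

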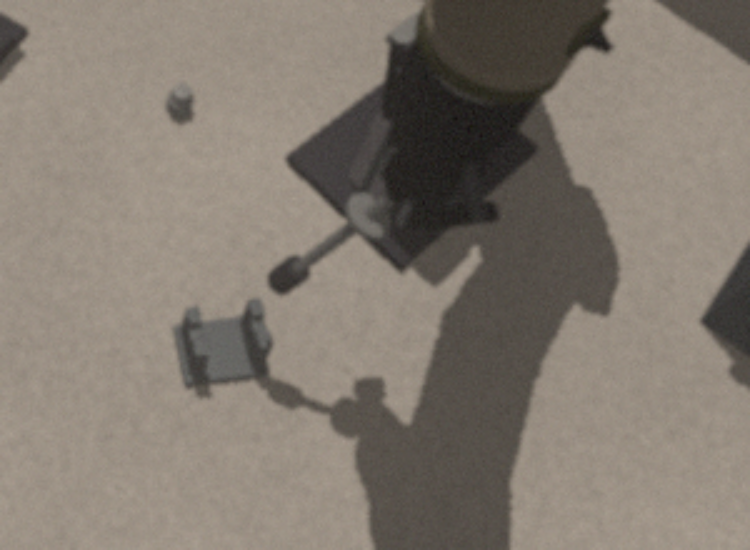

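>>> jog_arm(
  delta_pos=[
    [0,0,0],
    [0,0,0],
    [0,0,0],
    [0,0,0],
    [0,0,0],
    [0,0,0],
    [0,0,0],
    [0,0,0],
  ],
  twist=[
    [0,0,0],
    [0,0,0],
    [0,0,0],
    [0,0,0],
    [0,0,0],
    [0,0,0],
    [0,0,0],
    [0,0,0],
  ],
  gripper=0.36,
)

```text
clock: 10.55
position: [0.5006, 0.2714, 0.2893]
orientation: [0.0, 0.282, 0.959, 0.0]
wrist_force: [0.2, -0.3, -3.1]
width: 0.0313
```

```bash
python3 look.py s8
cat > ang.py <<'E'
from h import *
# predicted scene crop pixel of socket centre (153mm) for tilt th in plane along az, ball at b
def proj(P):
    c=robot.calibration('scene');E=np.linalg.inv(c['extrinsics']);p=E[:3,:3]@P+E[:3,3];p=np.array([p[0],-p[1],-p[2]])
    return cv2.projectPoints(p[None],np.zeros(3),np.zeros(3),c['intrinsics'],c['dist'])[0][0,0]
def pred(b,az,ths=(0,2,5,10,15,20,30)):
    for th in ths:
        t=np.radians(th);d=np.array([np.cos(az)*np.sin(t),np.sin(az)*np.sin(t),-np.cos(t)])
        print(th,((proj(b+.153*d)-[300,180]+.4)*2.5).round(1),((proj(b+.052*d)-[300,180]+.4)*2.5).round(1))
if __name__=='__main__':
    s=robot.read_state();pred(s['position']+[0,0,.021],np.radians(-32.8))
E
python3 ang.py
```

```text
0.031276596399028224 [ 0.18398274 -0.26347573 -3.0921546 ] [-0.05047802 -0.03395036 -0.01188158] 10.55
0 [357.2 271.8] [389.3 216. ]
2 [350.8 272.5] [386.9 216.3]
5 [341.3 273.5] [383.4 216.6]
10 [325.7 274.6] [377.6 217. ]
15 [310.6 275.2] [372.  217.1]
20 [296.  275.1] [366.7 217. ]
30 [268.5 273.1] [356.9 216. ]
```

View pics/s8.png

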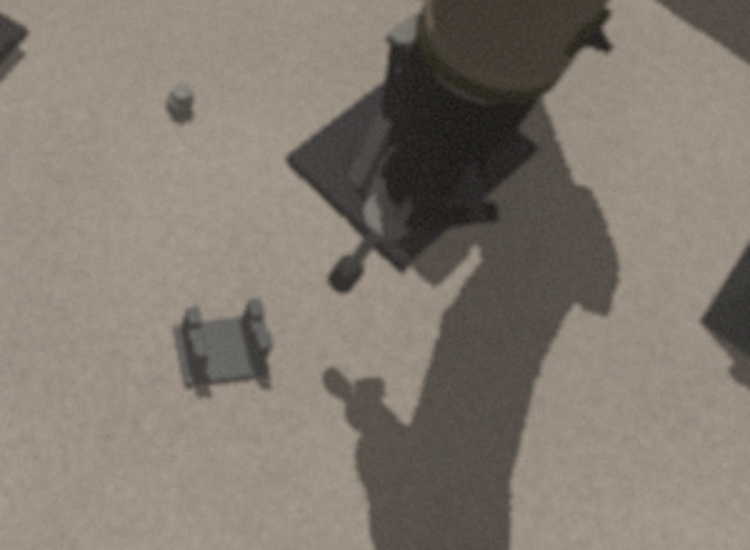

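Run:
```python
from h import *
for k in range(2):
    im=robot.camera('scene')
    g=im[180:400,300:600].max(2);m=(g<62).astype(np.uint8);m=m[70:120,110:160]
    m2=m.copy();m2[:, 40:]=0
    n,l,st,c=cv2.connectedComponentsWithStats(m2);print([ (st[i],((c[i]+[110,70])*2.5).round(1)) for i in range(1,n) if st[i,4]>15])
cv2.imwrite('pics/s9.png',cv2.resize(im[240:300,400:500,::-1],None,fx=7,fy=7,interpolation=0))
print(robot.read_state()['width'])
```

```text
[(array([12,  0, 26, 24, 58], dtype=int32), array([339.5, 207.1])), (array([30,  0,  9, 11, 35], dtype=int32), array([362.4, 187.4])), (array([24, 37, 11,  9, 55], dtype=int32), array([345.8, 278.5]))]
[(array([12,  0, 26, 25, 61], dtype=int32), array([339.2, 206.8])), (array([31,  0,  9, 12, 37], dtype=int32), array([362.3, 187.8])), (array([25, 36, 12, 10, 59], dtype=int32), array([349.7, 277.7]))]
0.031023714813603588
```

View pics/s9.png

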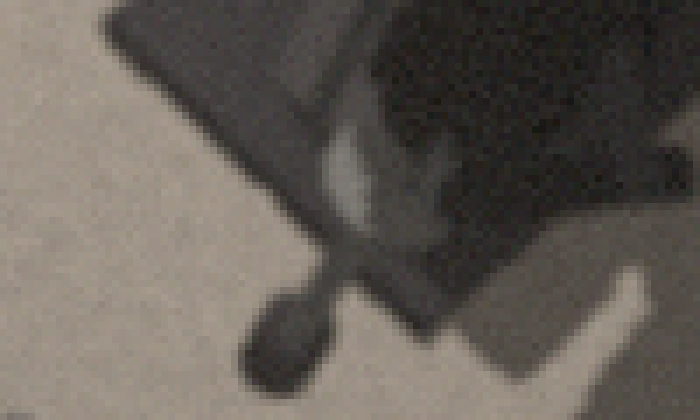

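The driver is nearly straight but still moving slightly, from 345.8 to 349.7 between frames. I'll hold here for a second so it settles.

>>> jog_arm(
  delta_pos=[
    [0,0,0],
    [0,0,0],
    [0,0,0],
    [0,0,0],
    [0,0,0],
    [0,0,0],
    [0,0,0],
    [0,0,0],
  ],
  twist=[
    [0,0,0],
    [0,0,0],
    [0,0,0],
    [0,0,0],
    [0,0,0],
    [0,0,0],
    [0,0,0],
    [0,0,0],
  ],
)

```text
clock: 11.7
position: [0.5006, 0.2714, 0.2893]
orientation: [0.0, 0.282, 0.959, -0.0]
wrist_force: [-0.2, 0.2, -2.3]
width: 0.0309
```

Run:
```python
from h import *
for k in range(2):
    im=robot.camera('scene')
    g=im[180:400,300:600].max(2);m=(g<62).astype(np.uint8);m=m[70:120,110:160]
    m2=m.copy();m2[:, 40:]=0
    n,l,st,c=cv2.connectedComponentsWithStats(m2);print([ (st[i],((c[i]+[110,70])*2.5).round(1)) for i in range(1,n) if st[i,4]>15])
cv2.imwrite('pics/s10.png',cv2.resize(im[240:300,400:500,::-1],None,fx=7,fy=7,interpolation=0))
print(robot.read_state()['width'])
```

```text
[(array([12,  0, 26, 25, 65], dtype=int32), array([339.1, 206.4])), (array([31,  0,  8, 10, 32], dtype=int32), array([362.3, 187.3])), (array([24, 37, 11,  9, 55], dtype=int32), array([346. , 278.2]))]
[(array([11,  0, 17, 16, 35], dtype=int32), array([325.4, 193.8])), (array([30,  0, 10, 12, 36], dtype=int32), array([362.2, 187.8])), (array([29, 15,  9,  9, 25], dtype=int32), array([357.1, 223.7])), (array([24, 37, 12,  9, 55], dtype=int32), array([346.5, 277.9]))]
0.03078328113138137
```

View pics/s10.png

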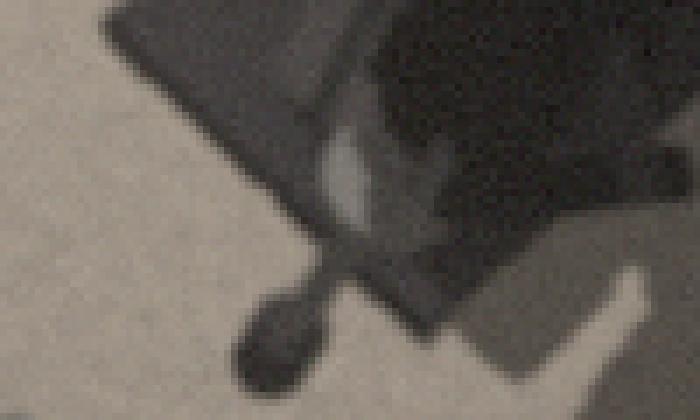

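The socket centre is at crop (350,271), about 2° from straight by projection, and it has settled. Clamping firmly.

>>> jog_arm(
  delta_pos=[
    [0,0,0],
    [0,0,0],
    [0,0,0],
    [0,0,0],
    [0,0,0],
    [0,0,0],
    [0,0,0],
    [0,0,0],
  ],
  twist=[
    [0,0,0],
    [0,0,0],
    [0,0,0],
    [0,0,0],
    [0,0,0],
    [0,0,0],
    [0,0,0],
    [0,0,0],
  ],
  gripper=0,
  force=90,
)

```text
clock: 12.8
position: [0.5006, 0.2714, 0.2893]
orientation: [0.0, 0.282, 0.959, -0.0]
wrist_force: [0.9, 1.0, -3.5]
width: 0.0282
```

Run:
```python
from h import *
s=robot.read_state()
im=robot.camera('scene');cv2.imwrite('pics/s11.png',cv2.resize(im[240:300,400:500,::-1],None,fx=7,fy=7,interpolation=0))
im=robot.camera('wrist');cv2.imwrite('pics/w11.png',im[:,:,::-1])
print(s['width'],s['wrist_force'],s['moment'],s['qpos'])
go([.40,-.25,.27],None,s)
```

```text
0.028249797331276534 [ 0.89813797  0.96697357 -3.46941656] [ 0.00686676 -0.01681677 -0.01557992] [-0.61829576  0.34803411  0.02949959  1.89699208 -0.01281484  0.89673678
  0.41547036]
t 12.8 pos [0.5006 0.2714 0.2893] w 0.0282 tilt [ 0. -0.]
tool x yaw deg 147.183222781747
delta tool mm [-198.  -492.7   19.3]
```

View pics/w11.png

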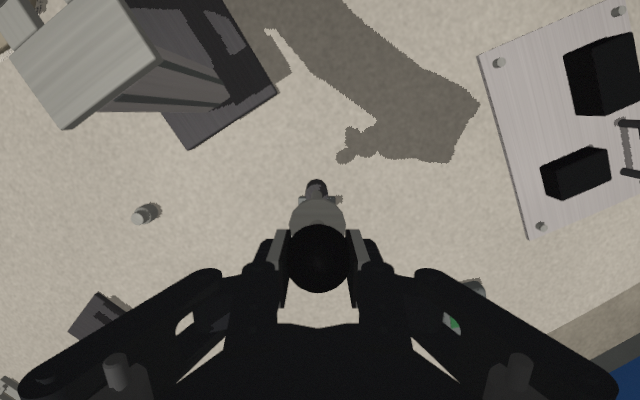

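View pics/s11.png

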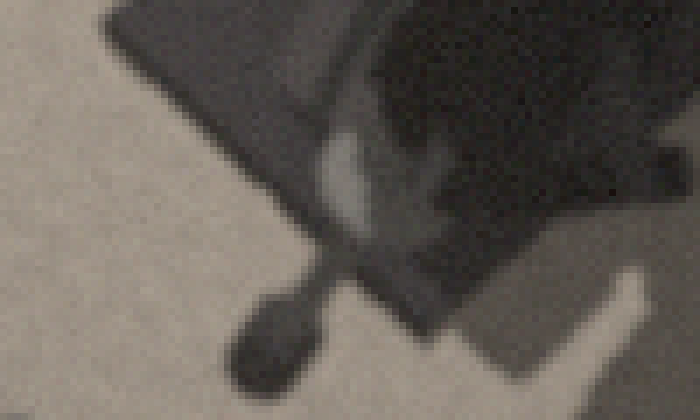

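The driver is clamped. It hangs down nearly straight: in the wrist view the socket shows just above the ball at (316,187). Next I plan the transfer, turning so that the tool's x (the camera side) points into the fork.

Run:
```python
from h import *
s=robot.read_state()
# tilt from wrist view
c=robot.calibration('wrist');M=np.linalg.inv(c['mount'])
def pw(P):
    p=M[:3,:3]@P+M[:3,3];return cv2.projectPoints(np.array([[p[0],-p[1],-p[2]]]),np.zeros(3),np.zeros(3),c['intrinsics'],c['dist'])[0][0,0]
b=np.array([0,0,-.0207]);print('ball',pw(b))
for th in (-6,-4,-2,0,2,4):
    t=np.radians(th);ax=np.array([np.sin(t),0,np.cos(t)]);px=np.array([np.cos(t),0,-np.sin(t)])
    print(th,'socket far edge',pw(b+.168*ax+.011*px),pw(b+.138*ax+.011*px),'collar top edge',pw(b+.045*ax+.018*px))
q=s['orientation'];R0=R.from_quat([q[1],q[2],q[3],q[0]]);p0=s['position'];p1=np.array([.461,-.2356,.25])
n=14;tw=2.324/n
w=np.array([.35,.7,1,1,1,1,1,1,1,1,1,1,.7,.35]);w=w/w.sum()
for k in range(n):
    print(k,np.round((R0.inv()).apply((p1-p0)*w[k]),1*3)*1e3);R0=R0*R.from_rotvec([0,0,tw])
print(tw)
```

```text
ball [316.67042987 262.81577133]
-6 socket far edge [317.251127   187.62763004] [317.20008125 192.23744479] collar top edge [316.93762505 204.91363472]
-4 socket far edge [317.25341102 181.95329272] [317.20179807 187.09713697] collar top edge [316.93564129 202.5638767 ]
-2 socket far edge [317.25540839 176.26656508] [317.2032169  181.95312485] collar top edge [316.93338921 200.24590604]
0 socket far edge [317.25711563 170.56342982] [317.2043336  176.80274183] collar top edge [316.93086502 197.96118525]
2 socket far edge [317.25852845 164.83980895] [317.20514324 171.64330988] collar top edge [316.92806475 195.71125194]
4 socket far edge [317.25964167 159.09155152] [317.20564009 166.47213467] collar top edge [316.92498428 193.49772307]
0 [ -7. -13.   1.]
1 [-18. -23.   2.]
2 [-31. -28.   3.]
3 [-35. -23.   3.]
4 [-39. -17.   3.]
5 [-41. -10.   3.]
6 [-42.  -3.   3.]
7 [-42.   4.   3.]
8 [-41.  10.   3.]
9 [-38.  17.   3.]
10 [-35.  23.   3.]
11 [-31.  29.   3.]
12 [-18.  23.   2.]
13 [-7. 13.  1.]
0.16599999999999998
```

>>> jog_arm(
  delta_pos=[
    [-7,-13,1],
    [-18,-23,2],
    [-31,-28,3],
    [-35,-23,3],
    [-39,-17,3],
    [-41,-10,3],
    [-42,-3,3],
    [-42,4,3],
  ],
  twist=[
    [0,0,0.166],
    [0,0,0.166],
    [0,0,0.166],
    [0,0,0.166],
    [0,0,0.166],
    [0,0,0.166],
    [0,0,0.166],
    [0,0,0.166],
  ],
)

```text
clock: 13.9
position: [0.4788, -0.0257, 0.2685]
orientation: [0.0, 0.815, 0.579, 0.0]
wrist_force: [1.1, 0.8, -1.9]
width: 0.0285
```

>>> jog_arm(
  delta_pos=[
    [-41,10,3],
    [-38,17,3],
    [-35,23,3],
    [-31,29,3],
    [-18,23,2],
    [-7,13,1],
    [0,0,0],
    [0,0,0],
  ],
  twist=[
    [0,0,0.166],
    [0,0,0.166],
    [0,0,0.166],
    [0,0,0.166],
    [0,0,0.166],
    [0,0,0.166],
    [0,0,0],
    [0,0,0],
  ],
)

```text
clock: 14.9
position: [0.4617, -0.235, 0.2532]
orientation: [-0.0, 0.992, 0.124, -0.0]
wrist_force: [-0.1, 0.1, -3.6]
width: 0.0284
```

Run:
```python
from h import *
import pickle
s=robot.read_state()
im=robot.camera('wrist');cv2.imwrite('pics/w12.png',im[:,:,::-1])
im=robot.camera('scene');cv2.imwrite('pics/s12.png',im[:,:,::-1])
pickle.dump(s,open('s12.pkl','wb'));print(s['qpos'])
go([.461,-.2356,.25],14.2,s)
```

```text
[-0.14696473  0.3876049   0.70070429  2.0729579  -0.34812654  0.79747107
 -0.55707403]
t 14.9 pos [ 0.4617 -0.235   0.2532] w 0.0284 tilt [-0.0001  0.0006]
tool x yaw deg 14.28517489848978
delta tool mm [-0.9  0.4  3.2]
twist z 0.0014865824186986493
full rotvec tool [-0.0006 -0.      0.0015]
```

View pics/w12.png

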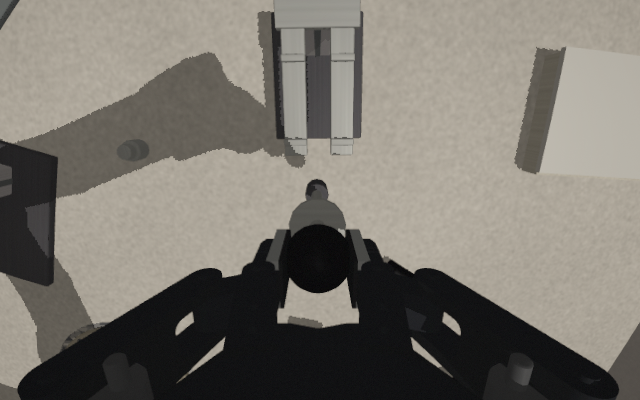

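View pics/s12.png

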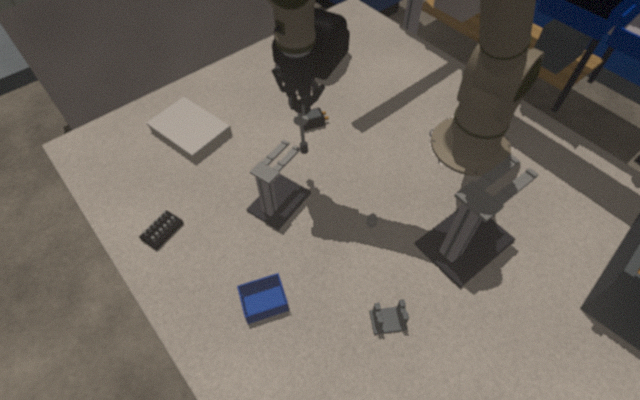

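The wrist view shows the fork dead ahead. Its gap lies between x≈306 and x≈331, the prong tips are at row 155 and the ridges at rows 55 and 138. The socket is at (316,188). I'll zoom in to measure.

Run:
```python
import cv2
im=cv2.imread('pics/w12.png')[15:215,260:375];cv2.imwrite('pics/w12z.png',cv2.resize(im,None,fx=3,fy=3,interpolation=0))
g=cv2.cvtColor(cv2.imread('pics/w12.png'),6)
for r in (40,70,90,110,130,145,150): print(r,list(g[r,276:360]))
```

```text
40 [np.uint8(38), np.uint8(37), np.uint8(37), np.uint8(37), np.uint8(61), np.uint8(119), np.uint8(154), np.uint8(152), np.uint8(153), np.uint8(154), np.uint8(155), np.uint8(156), np.uint8(157), np.uint8(156), np.uint8(155), np.uint8(154), np.uint8(154), np.uint8(153), np.uint8(153), np.uint8(154), np.uint8(155), np.uint8(156), np.uint8(155), np.uint8(155), np.uint8(156), np.uint8(158), np.uint8(158), np.uint8(153), np.uint8(121), np.uint8(87), np.uint8(80), np.uint8(80), np.uint8(82), np.uint8(81), np.uint8(80), np.uint8(81), np.uint8(81), np.uint8(81), np.uint8(63), np.uint8(52), np.uint8(48), np.uint8(49), np.uint8(48), np.uint8(49), np.uint8(64), np.uint8(81), np.uint8(81), np.uint8(82), np.uint8(92), np.uint8(94), np.uint8(94), np.uint8(84), np.uint8(82), np.uint8(94), np.uint8(88), np.uint8(147), np.uint8(157), np.uint8(157), np.uint8(157), np.uint8(158), np.uint8(159), np.uint8(159), np.uint8(159), np.uint8(160), np.uint8(157), np.uint8(158), np.uint8(156), np.uint8(156), np.uint8(157), np.uint8(157), np.uint8(157), np.uint8(159), np.uint8(157), np.uint8(158), np.uint8(159), np
[... 6827 characters left out ...]
int8(162), np.uint8(161), np.uint8(161), np.uint8(164), np.uint8(166), np.uint8(168), np.uint8(169), np.uint8(170), np.uint8(169), np.uint8(166), np.uint8(166), np.uint8(166), np.uint8(165), np.uint8(164), np.uint8(165), np.uint8(168), np.uint8(170), np.uint8(116), np.uint8(141), np.uint8(164), np.uint8(167), np.uint8(166), np.uint8(167), np.uint8(168), np.uint8(168), np.uint8(168), np.uint8(168), np.uint8(167), np.uint8(169), np.uint8(172), np.uint8(172), np.uint8(171), np.uint8(175), np.uint8(177), np.uint8(175), np.uint8(174), np.uint8(175), np.uint8(176), np.uint8(180), np.uint8(151), np.uint8(167), np.uint8(168), np.uint8(167), np.uint8(168), np.uint8(168), np.uint8(169), np.uint8(169)]
```

View pics/w12z.png

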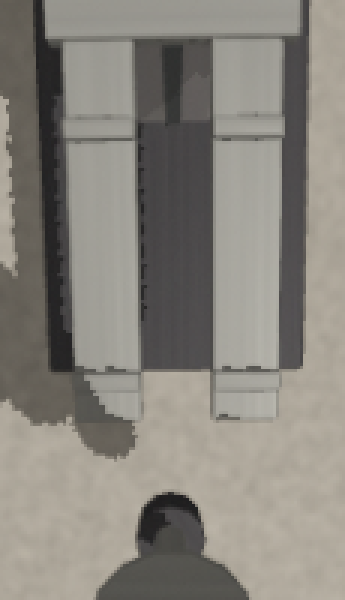

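```bash
cat > seat.py <<'E'
from h import *
import pickle;s=pickle.load(open('s12.pkl','rb'))
P=lambda x,y,z=.17:onz('wrist',(x,y),z,s)
a=P(318.4,130);b=P(317.9,70);tip=P(318.6,154);end=P(317.6,27.5)
print('gap w',np.linalg.norm(P(306.4,130)-P(330.6,130)),'tip',tip,'end',end,np.linalg.norm(tip-end))
yaw=np.arctan2(*(b-a)[1::-1]);yaw2=np.arctan2(*(end-tip)[1::-1]);print(np.degrees([yaw,yaw2]))
r1=P(318.4,145.,.175);r2=P(318.,137.7,.175);rb=P(318,(15+138/3),.17);rb2=P(318,15+115/3,.175);print('ridges front edges',r1,r2,'rear',rb,rb2)
d=np.array([np.cos(yaw2),np.sin(yaw2),0])
for n,p,o in(('tip',tip,-40),('end',end,50),('r1',r1,-32),('rb(inner,27)',rb,27)): print(n,(p-d*o/1e3))
E
python3 seat.py
```

```text
gap w 0.01818164287228083 tip [ 0.49881044 -0.22670542  0.17      ] end [ 0.58451949 -0.20402954  0.17      ] 0.08865797058885985
[14.84437677 14.81910522]
ridges front edges [ 0.50590987 -0.22471894  0.175     ] [ 0.51103571 -0.22310123  0.175     ] rear [ 0.5632062  -0.20976622  0.17      ] [ 0.56727511 -0.20872239  0.175     ]
tip [ 0.53747997 -0.2164747   0.17      ]
end [ 0.53618258 -0.21681794  0.17      ]
r1 [ 0.53684549 -0.21653436  0.175     ]
rb(inner,27) [ 0.53710427 -0.21667196  0.17      ]
```

The seat is at (0.537, −0.2166) with an entry yaw of 14.8°, agreeing with the top view to about 2 mm. The gap measures 18.2 mm, so this is the right fork. The driver leans about 3° toward −x of the tool. I'll correct that by tilting the tool, then descend to entry height in front of the mouth.

Run:
```python
from h import *
import pickle;s=pickle.load(open('s12.pkl','rb'))
d=np.array([np.cos(np.radians(14.8)),np.sin(np.radians(14.8)),0])
seat=np.array([.537,-.2166,0])
go(seat-.078*d+[0,0,.2125],14.8,s)
```

```text
t 14.9 pos [ 0.4617 -0.235   0.2532] w 0.0284 tilt [-0.0001  0.0006]
tool x yaw deg 14.28517489848978
delta tool mm [-0.5  1.5 40.7]
twist z -0.008985393093267229
full rotvec tool [-0.0006 -0.     -0.009 ]
```

>>> jog_arm(
  delta_pos=[
    [0,1.5,5],
    [0,0,8],
    [0,0,10],
    [0,0,10],
    [0,0,7],
    [0,0,0],
    [0,0,0],
    [0,0,0],
  ],
  twist=[
    [0,0,-0.009],
    [0,0,0],
    [0,0,0],
    [0,0,0],
    [0,0,0],
    [0,0.024,0],
    [0,0.024,0],
    [0,0,0],
  ],
)

```text
clock: 16.0
position: [0.4614, -0.2377, 0.2138]
orientation: [-0.003, 0.992, 0.126, 0.025]
wrist_force: [-0.0, 0.2, -2.8]
width: 0.0282
```

Run:
```python
from h import *
import pickle
s=robot.read_state()
im=robot.camera('wrist');cv2.imwrite('pics/w13.png',cv2.resize(im[:300,180:460,::-1],None,fx=2,fy=2))
im=robot.camera('scene');cv2.imwrite('pics/s13.png',cv2.resize(im[60:240,230:370,::-1],None,fx=4,fy=3.3))
im=robot.camera('top');cv2.imwrite('pics/t13.png',cv2.resize(im[130:250,310:430,::-1],None,fx=5,fy=5))
pickle.dump(s,open('s13.pkl','wb'))
go([.537,-.2166,.2125],14.8,s)
```

```text
t 16.0 pos [ 0.4614 -0.2377  0.2138] w 0.0282 tilt [0.0479 0.0123]
tool x yaw deg 14.474247610293155
delta tool mm [78.3 -1.6  5.2]
twist z -0.00568545174662421
full rotvec tool [ 0.0002 -0.0495 -0.0057]
```

View pics/w13.png

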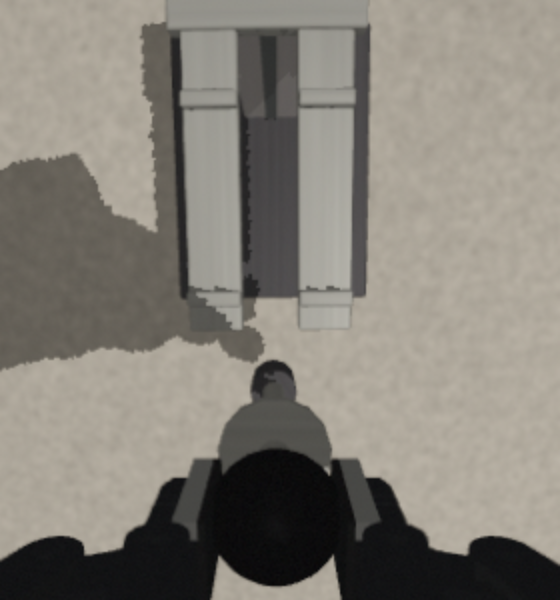

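View pics/s13.png

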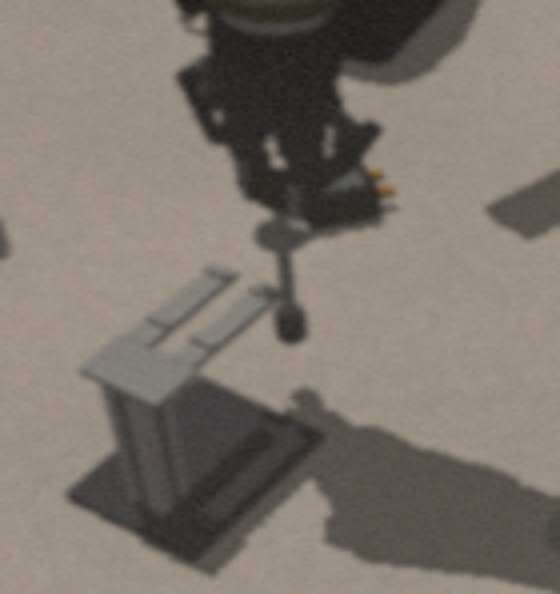

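View pics/t13.png

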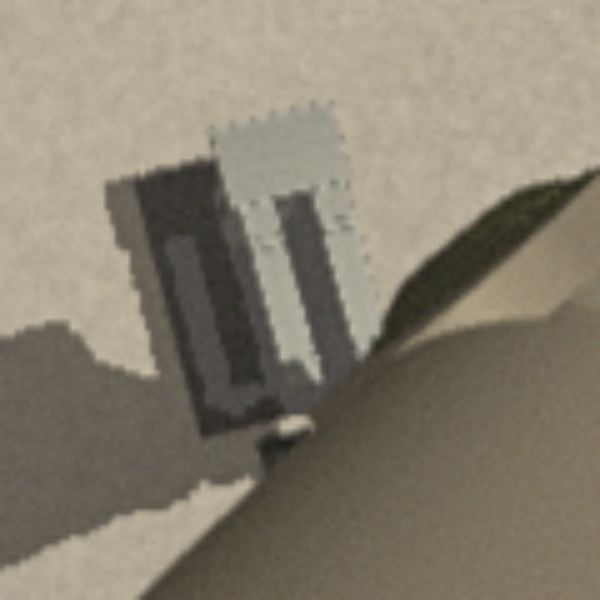

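Run:
```python
from h import *
from ang import proj
import pickle;s=pickle.load(open('s13.pkl','rb'))
q=s['orientation'];Rm=R.from_quat([q[1],q[2],q[3],q[0]]).as_matrix();b=s['position']-.0207*Rm[:,2];print('ball',b)
az=np.radians(14.5)
for th in (-4,-2,0,2,4):
    t=np.radians(th);d=np.array([np.cos(az)*np.sin(t),np.sin(az)*np.sin(t),-np.cos(t)])
    print(th,proj(b+.0475*d).round(1),proj(b+.153*d).round(1))
seat=np.array([.537,-.2166,.170]);tgt=seat+[0,0,.062]
dl=tgt-b;print('ball delta world',dl,'tool',Rm.T@dl*1e3)
dl[2]=0;print('horizontal only, tool',Rm.T@dl*1e3)
```

```text
ball [ 0.46045208 -0.23800363  0.23445962]
-4 [300.9 127.5] [304.1 153.2]
-2 [300.5 127.9] [303.  154.5]
0 [300.1 128.3] [301.8 155.7]
2 [299.8 128.7] [300.6 156.9]
4 [299.4 129.1] [299.4 158.1]
ball delta world [ 0.07654792  0.02140363 -0.00245962] tool [79.24923469 -1.59164792  6.38554529]
horizontal only, tool [79.37084027 -1.59159818  3.92893811]
```

By the wrist and scene slopes the driver is now vertical to about 1°. The gap centre is at crop (270) against a ball/socket line at 275, so I need −1.6 mm sideways. I'll make that correction and go up to the mouth.

>>> jog_arm(
  delta_pos=[
    [0,-0.8,0],
    [0,-0.8,0],
    [6,0,0.3],
    [10,0,0.5],
    [8,0,0.4],
    [4,0,0.2],
    [0,0,0],
    [0,0,0],
  ],
  twist=[
    [0,0,0],
    [0,0,0],
    [0,0,0],
    [0,0,0],
    [0,0,0],
    [0,0,0],
    [0,0,0],
    [0,0,0],
  ],
)

```text
clock: 17.15
position: [0.4883, -0.2289, 0.2132]
orientation: [-0.003, 0.992, 0.126, 0.024]
wrist_force: [-0.1, 0.7, -2.3]
width: 0.0283
```

```bash
cat > chk.py <<'E'
from h import *
import sys
s=robot.read_state()
im=robot.camera('wrist');cv2.imwrite(f'pics/{sys.argv[1]}.png',cv2.resize(im[:300,180:460,::-1],None,fx=2,fy=2))
q=s['orientation'];Rm=R.from_quat([q[1],q[2],q[3],q[0]]).as_matrix();b=s['position']-.0207*Rm[:,2];print('t',s['clock'],'ball',b,'w',s['width'],'F',s['wrist_force'].round(2))
dl=np.array([.537,-.2166,.220])-b;print('to seated, tool mm',Rm.T@dl*1e3,'dz',dl[2]);dl[2]=0;print('horiz',Rm.T@dl*1e3,'down1mm',Rm.T@[0,0,-1])
E
python3 chk.py w14
```

```text
t 17.15 ball [ 0.48737195 -0.22912498  0.23387514] w 0.02828134029913845 F [-0.06  0.67 -2.3 ]
to seated, tool mm [50.46271308  0.32293249 16.30178602] dz -0.013875142139650493
horiz [51.12483922  0.32186988  2.44245136] down1mm [-4.77203144e-02  7.65830817e-05  9.98860734e-01]
```

View pics/w14.png

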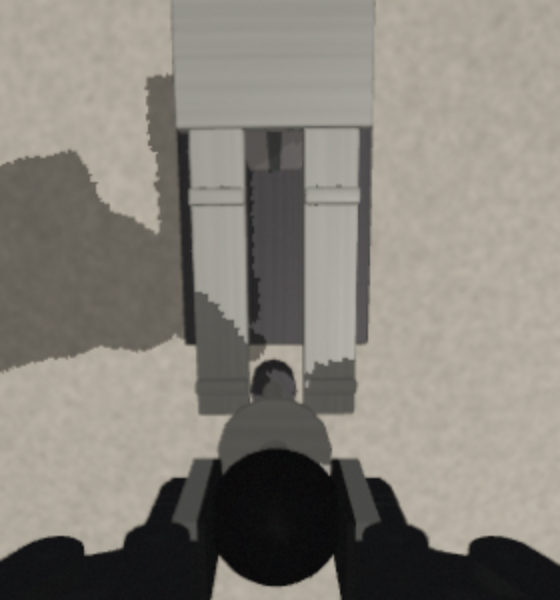

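The driver is aligned: the gap runs 249–303, centred at 276, and the driver is at 275. Sliding in to the seat.

>>> jog_arm(
  delta_pos=[
    [4,0,0.2],
    [8,0,0.4],
    [11,0,0.5],
    [12,0.2,0.5],
    [9,0.1,0.5],
    [5,0,0.2],
    [2,0,0.1],
    [0,0,0],
  ],
  twist=[
    [0,0,0],
    [0,0,0],
    [0,0,0],
    [0,0,0],
    [0,0,0],
    [0,0,0],
    [0,0,0],
    [0,0,0],
  ],
)

```text
clock: 18.2
position: [0.538, -0.2163, 0.2133]
orientation: [-0.003, 0.992, 0.126, 0.024]
wrist_force: [0.6, 0.2, -4.0]
width: 0.0286
```

```bash
python3 chk.py w15
python3 - <<'E'
from h import *
im=robot.camera('scene');cv2.imwrite('pics/s15.png',cv2.resize(im[60:240,210:350,::-1],None,fx=4.4,fy=3.3))
E
```

```text
t 18.2 ball [ 0.53701971 -0.21656896  0.23394811] w 0.028622300137749107 F [ 0.6   0.23 -4.05]
to seated, tool mm [-0.69355288  0.02479654 13.93088667] dz -0.013948113919458383
horiz [-0.02683712  0.02510104 -0.00128373] down1mm [-4.77997067e-02 -2.18310294e-05  9.98856940e-01]
```

View pics/w15.png

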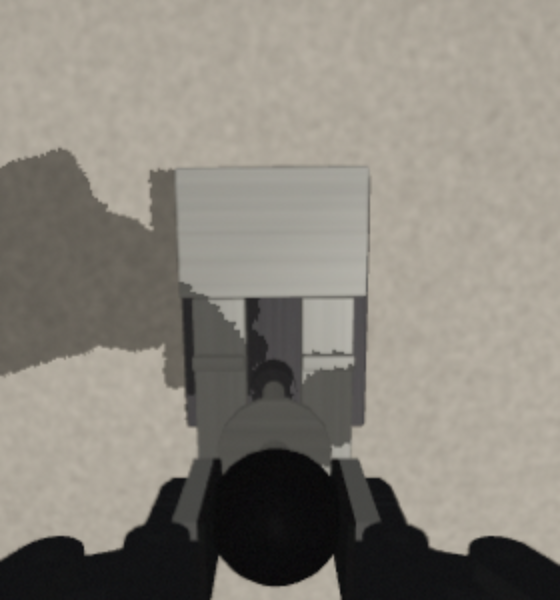

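View pics/s15.png

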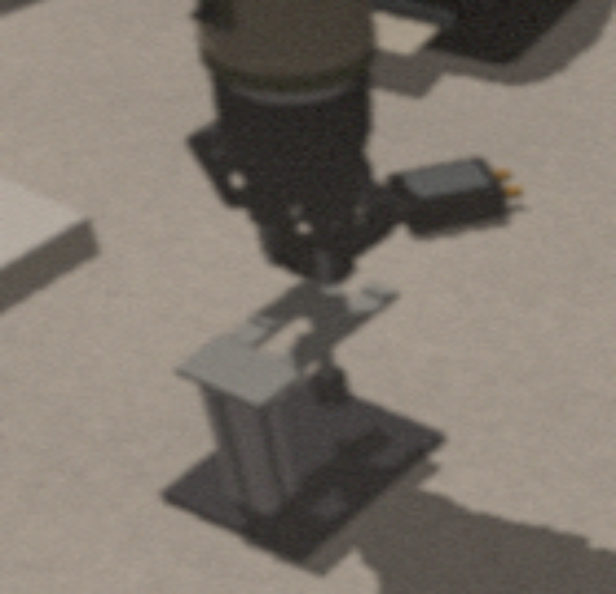

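The shank is in the gap at the seat, 14 mm above the seated height. Lowering.

>>> jog_arm(
  delta_pos=[
    [-0.1,0,2],
    [-0.2,0,3],
    [-0.1,0,3],
    [-0.1,0,2],
    [-0.1,0,1],
    [0,0,1],
    [0,0,0],
    [0,0,0],
  ],
  twist=[
    [0,0,0],
    [0,0,0],
    [0,0,0],
    [0,0,0],
    [0,0,0],
    [0,0,0],
    [0,0,0],
    [0,0,0],
  ],
)

```text
clock: 19.3
position: [0.5386, -0.2162, 0.2032]
orientation: [-0.004, 0.992, 0.127, 0.025]
wrist_force: [-5.3, 5.2, 19.8]
width: 0.0283
```

```bash
python3 chk.py w16
```

```text
t 19.3 ball [ 0.53758108 -0.21643638  0.22383727] w 0.028298008283187976 F [-5.34  5.16 19.8 ]
to seated, tool mm [-0.79675555  0.01479634  3.80184229] dz -0.0038372671394396873
horiz [-0.60277495  0.01245087 -0.03051797] down1mm [-5.05517581e-02  6.11234468e-04  9.98721255e-01]
```

Run:
```python
from h import *
print(robot.read_state()['moment'])
im=robot.camera('scene');cv2.imwrite('pics/s16.png',cv2.resize(im[110:190,240:340,::-1],None,fx=7,fy=7))
```

```text
[0.95100311 1.03349199 0.07502688]
```

View pics/w16.png

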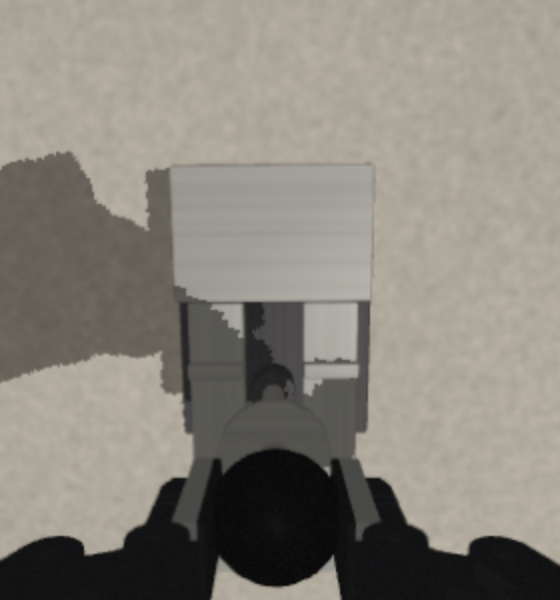

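View pics/s16.png

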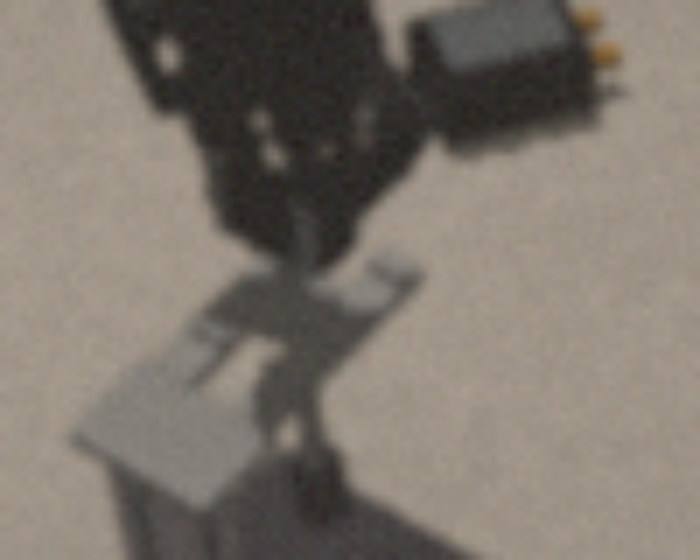

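The collar has contacted at +20 N on the prongs, between the ridges: the rear ridge shows at rows 363–378, clear of the collar edge at 400. Contact came about 4 mm earlier than reckoned, which suggests the ball crept down in the pads while loosened. I'll relieve the push a little and then ease open.

>>> jog_arm(
  delta_pos=[
    [0,0,-0.5],
    [0,0,-0.5],
    [0,0,-0.2],
    [0,0,0],
    [0,0,0],
    [0,0,0],
    [0,0,0],
    [0,0,0],
  ],
  twist=[
    [0,0,0],
    [0,0,0],
    [0,0,0],
    [0,0,0],
    [0,0,0],
    [0,0,0],
    [0,0,0],
    [0,0,0],
  ],
)

```text
clock: 20.4
position: [0.5382, -0.2162, 0.2033]
orientation: [-0.003, 0.992, 0.127, 0.024]
wrist_force: [-2.6, 1.3, 7.5]
width: 0.0283
```

```bash
python3 chk.py w17
```

```text
t 20.4 ball [ 0.53725439 -0.21648848  0.22396733] w 0.02833779857287898 F [-2.57  1.32  7.47]
to seated, tool mm [-0.46881856  0.04546648  3.94904613] dz -0.003967325499975194
horiz [-0.27390932  0.04408542 -0.01348842] down1mm [-4.91286223e-02  3.48110117e-04  9.98792399e-01]
```

The collar still carries load at about 10 N, held in place. Releasing gently.

>>> jog_arm(
  delta_pos=[
    [0,0,0],
    [0,0,0],
    [0,0,0],
    [0,0,0],
    [0,0,0],
    [0,0,0],
    [0,0,0],
    [0,0,0],
  ],
  twist=[
    [0,0,0],
    [0,0,0],
    [0,0,0],
    [0,0,0],
    [0,0,0],
    [0,0,0],
    [0,0,0],
    [0,0,0],
  ],
  gripper=0.37,
  force=20,
)

```text
clock: 21.45
position: [0.5381, -0.2162, 0.2025]
orientation: [-0.003, 0.992, 0.127, 0.024]
wrist_force: [-1.6, 1.7, 2.9]
width: 0.0321
```

```bash
python3 chk.py w18
```

```text
t 21.45 ball [ 0.5371107  -0.21649555  0.22315674] w 0.03205347955625326 F [-1.59  1.7   2.86]
to seated, tool mm [-0.28479981  0.07336588  3.14669684] dz -0.0031567436017897743
horiz [-0.13322753  0.07330565 -0.00640576] down1mm [-4.80153907e-02  1.90801997e-05  9.98846596e-01]
```

View pics/w18.png

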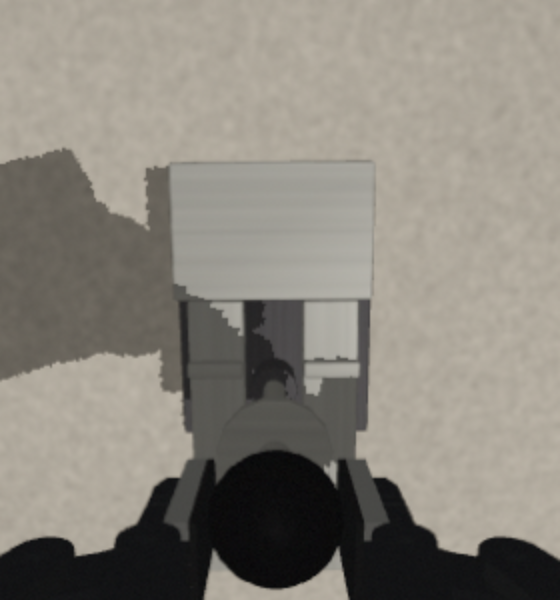

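>>> jog_arm(
  delta_pos=[
    [0,0,0],
    [0,0,0],
    [0,0,0],
    [0,0,0],
    [0,0,0],
    [0,0,0],
    [0,0,0],
    [0,0,0],
  ],
  twist=[
    [0,0,0],
    [0,0,0],
    [0,0,0],
    [0,0,0],
    [0,0,0],
    [0,0,0],
    [0,0,0],
    [0,0,0],
  ],
  gripper=1,
)

```text
clock: 22.5
position: [0.5381, -0.2163, 0.2025]
orientation: [-0.003, 0.992, 0.127, 0.024]
wrist_force: [-0.2, -0.0, -0.1]
width: 0.0855
```

```bash
python3 chk.py w19
```

```text
t 22.5 ball [ 0.53714361 -0.21651824  0.22317465] w 0.08545597403318803 F [-0.19 -0.02 -0.07]
to seated, tool mm [-0.31210368  0.04276992  3.16330474] dz -0.0031746537368889105
horiz [-0.15935515  0.0430766  -0.0076721 ] down1mm [-4.81150199e-02 -9.66013356e-05  9.98841797e-01]
```

View pics/w19.png

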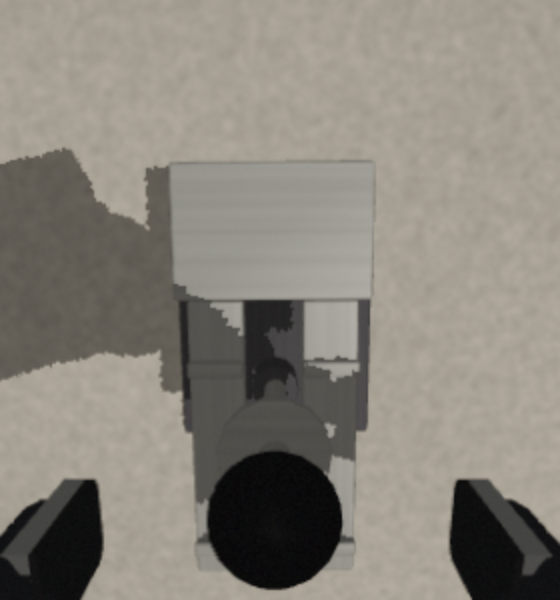

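The fingers are open and the driver stands on the prongs between both ridges, with the front ridge at row 545 and the rear one at 365. Retreating upwards.

>>> jog_arm(
  delta_pos=[
    [0,0,-5],
    [0,0,-10],
    [0,0,-18],
    [0,0,-22],
    [0,0,-22],
    [0,0,-18],
    [0,0,-8],
    [0,0,0],
  ],
  twist=[
    [0,0,0],
    [0,0,0],
    [0,0,0],
    [0,0,0],
    [0,0,0],
    [0,0,0],
    [0,0,0],
    [0,0,0],
  ],
)

```text
clock: 23.55
position: [0.5334, -0.2174, 0.3058]
orientation: [-0.003, 0.992, 0.127, 0.024]
wrist_force: [0.1, 0.5, -0.5]
width: 0.0853
```

>>> jog_arm(
  delta_pos=[
    [-10,0,-5],
    [-20,0,-5],
    [-20,0,-5],
    [-20,0,-5],
    [-10,0,-5],
    [0,0,0],
    [0,0,0],
    [0,0,0],
  ],
  twist=[
    [0,0,0],
    [0,0,0],
    [0,0,0],
    [0,0,0],
    [0,0,0],
    [0,0,0],
    [0,0,0],
    [0,0,0],
  ],
)

```text
clock: 24.55
position: [0.4553, -0.2376, 0.3263]
orientation: [-0.003, 0.992, 0.127, 0.024]
wrist_force: [0.4, -0.0, 1.0]
width: 0.0854
```

```bash
python3 chk.py w20
python3 - <<'E'
from h import *
im=robot.camera('scene');cv2.imwrite('pics/s20.png',im[:,:,::-1]);cv2.imwrite('pics/s20z.png',cv2.resize(im[110:240,230:340,::-1],None,fx=4.5,fy=4.5))
E
```

```text
t 24.55 ball [ 0.45437087 -0.23781346  0.34694188] w 0.08542612307363533 F [ 0.44 -0.04  0.95]
to seated, tool mm [ 79.16575967   0.2706937  130.86074356] dz -0.12694187882576127
horiz [85.21147203  0.28662001  4.0629135 ] down1mm [-4.76258302e-02 -1.25461438e-04  9.98865238e-01]
```

View pics/w20.png

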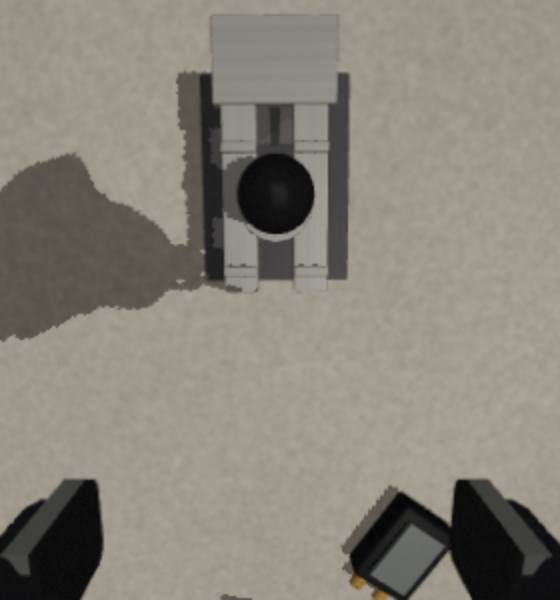

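View pics/s20z.png

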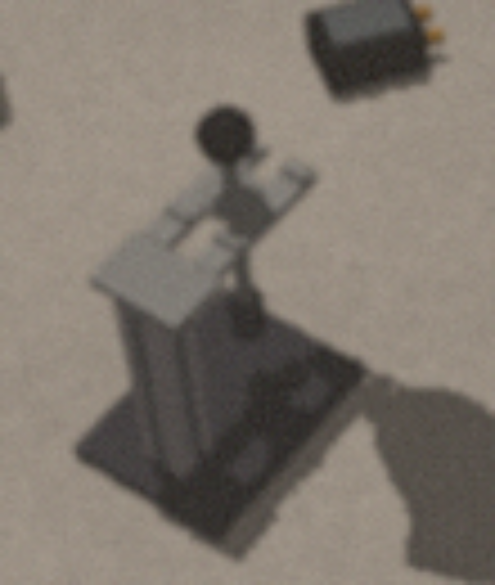

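View pics/s20.png

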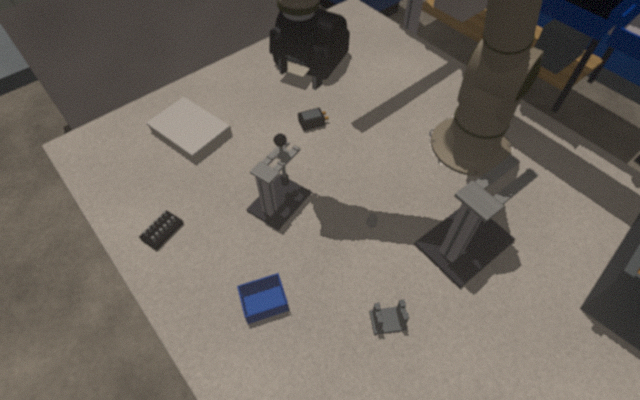

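The driver hangs in the small fork between the ridges, with the ball at scene (280,140). The bin, the bush and the module look unmoved. One numeric check, then I hand in.

Run:
```python
from h import *
s=robot.read_state();print('ball',onz('wrist',(318,96.5),.22,s),'seat .537 -.2166')
a=cv2.imread('pics/scene0.png').astype(int);b=cv2.imread('pics/s20.png').astype(int)
for n,(x0,y0,x1,y1) in dict(bin=(232,270,292,326),bush=(362,210,382,232),module=(294,102,332,134)).items(): print(n,abs(a-b)[y0:y1,x0:x1].mean().round(2))
print(robot.sign_off())
```

```text
ball [ 0.53924896 -0.21652156  0.22      ] seat .537 -.2166
bin 3.69
bush 43.97
module 3.6
the job is handed in; nothing more can be done
None
```

I picked the socket driver up by its ball knob, let it swing down to hang, clamped it again, and hung it in the smaller fork stand. I handed the job in at about 24.6 s of the 54 s allowed.

**What was done**
- The driver was gripped at 80 N and lifted level. Lowering the grip force alone did not move it, so I opened the fingers in small steps until it swung down.
- It stopped about 2–3° from straight. I clamped it again at 90 N and tilted the tool about 2.8° to bring it upright.
- I slid the shank through the mouth of the fork and set the collar on the prongs while holding it. The push peaked at about 20 N at the readings I took, and I eased it to about 7 N before letting go.
- I opened the fingers and backed the arm away.

**What the last checks showed**
- **Position:** the ball is about 2 mm from above the seat centre along the fork and about 0.1 mm sideways. The collar is between the ridges and the driver looks straight and at rest. I compared no two frames after release to confirm it was still.
- **Robot contact:** the gripper is fully open and clear, with only noise on the wrist force.
- **Bin and module:** their patches in the scene picture match the first one.

**What disagreed**
- **Contact height:** the collar touched about 4 mm higher than I had calculated. The ball probably crept a little in the pads while the grip was loose.
- **Bush:** its patch in the scene picture changed a lot. The arm's shadow covers it there. It looks to be at the same pixel, about (372,220), and the path stayed above it, but I could not confirm this by number.

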